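# Snap the evidence lamp into the tripod head and tug-test it

## Task

Set the LED lamp's foot plate in the clamp on top of the tripod head and press it straight down, with no more than about 25 N, until it snaps fully home; either way round will do. Then tug the lamp straight up with about 15 N, never more than 25 N, and keep that pull on for a good second, to prove that the claws hold it. Let go, leaving it locked in the clamp, and leave the other things where they are.

Things in the scene. Friction and masses are not known exactly. Their poses are not given: they have to be found in the camera images.
- lamp_mid (a point): Centre of the loose black LED lamp, about 0.3 kg, standing upright on its plate, 74 mm tall; 37 mm above the plate's underside. z up, x through its thickness (white LED face at -x, cooling fins at +x), y along its width. Body 34 mm thick (x), 96 mm wide (y), from 14 to 74 mm above the plate's underside; grip it across its thickness.
- lamp_foot (a point): Centre of the underside of the lamp's square quick-release plate, 44 x 44 mm, 5 mm thick; axes as the lamp's. A neck 30 mm (x) by 36 mm (y) and 9 mm tall joins plate and lamp body.
- clamp_seat (a point): Centre of the clamp's rubber seat pad (gives 1 mm per 6 N) on the grey tripod head, 92 mm above the zinc; z up, x from claw to claw. The head is bolted down. Locked: plate flat on the pad, centred, lamp x along seat x (either way round). Sides with sloping tops lead the plate in to 46.6 mm, 1.3 mm spare all round; those at +-y reach 11 mm up, 57 mm apart.
- claw_tip (a point): Tip of the +x claw, 19 mm from the seat's centre and about 8 mm above it (6.4 to 9.2 mm: it differs from clamp to clamp); a like claw at -x. Steel, sprung, 36 mm long (y). From the tips, 38 mm apart, the inner faces slope outward to 52 mm apart 21 mm above the seat. Pressing the plate down wedges each claw out 3 mm (some 10 N in all); they snap back over the plate just before it is home.
- claw_back (a point): Middle of the top of the +x claw, about 21 mm above the seat. Once snapped in, the plate can be lifted off the pad by a free play of 1.4 to 4.2 mm (not known beforehand: it differs with wear), then bears on both claws, which hold rigidly and do not let go.
- handle_end (a point): End of the head's pan handle, a 20 mm thick rod that sticks out towards the seat's +x, 150 mm from the head's middle and about 40 mm above the zinc; stay clear of it.
- vial_mid (a point): White plastic sample vial, 78 mm tall, 29 mm in diameter, standing. The point is half-way up. Leave it alone.
- blower_mid (a point): Green rubber bulb blower standing on its flat base, 56 mm in diameter, 118 mm tall with its nozzle up. The point is 35 mm above its base. Leave it alone.
- remote_mid (a point): Black camera remote lying flat, 92 x 36 x 14 mm, long along its x. The point is its centre. Leave it alone.
Things that resemble listed ones, but are neither listed nor needed, are in the scene too. Leave any purple or yellow look-alike of the part that bears lamp_mid alone. Leave any purple look-alike of the part that bears clamp_seat alone.

How it is judged (in metres and radians):
On the way, in this order (a step that is already met when the one before it is completed fails the run):
1. the lamp's plate is pressed home on the clamp's seat (less than 1 mm above it), centred and level (z of lamp_foot in the frame of clamp_seat below 0.001 m and horizontal distance between lamp_foot and clamp_seat below 0.003 m and angle between lamp_foot's own z axis and vertical below 0.06 rad), for 0.2 s.
2. the lamp is pulled up off its seat against the claws (1 to 7 mm up) with 10 to 20 N on the clamp, for 1 s without a break (z of lamp_foot in the frame of clamp_seat between 0.001 and 0.007 m and horizontal distance between lamp_foot and clamp_seat below 0.003 m and contact force between head and lamp between 10 and 20 N and angle between lamp_foot's own z axis and vertical below 0.1 rad), for 1 s.
At the end, for the whole second after the job is handed in: The lamp stands at rest and let go in the clamp, its plate under the claws and within 3 mm of the seat, within 3 mm of its centre, level within 0.08 rad and in line with the claws within 0.1 rad either way round (z of lamp_foot in the frame of clamp_seat between -0.002 and 0.003 m and horizontal distance between lamp_foot and clamp_seat below 0.003 m and angle between the x axis of lamp_foot and the x axis of clamp_seat, either way round below 0.1 rad and angle between lamp_foot's own z axis and vertical below 0.08 rad and linear speed of lamp below 0.02 m/s); the robot touches nothing.
It fails at once if the lamp is pressed onto the clamp with more than 30 N (contact force between head and lamp above 30 N).
It fails at once if the lamp is tugged against the claws (1 to 7 mm above the seat) with more than 25 N (z of lamp_foot in the frame of clamp_seat between 0.001 and 0.007 m and contact force between head and lamp above 25 N).
It fails at once if the lamp is tipped over (angle between lamp_foot's own z axis and vertical above 0.6 rad).
It fails at once if the vial, the blower or the remote is moved by more than 20 mm or knocked over (distance of any of vial_mid, blower_mid, remote_mid from where it was at the start of the episode above 0.02 m).
It also fails if it takes over 69 s, if anything falls off the work surface, if the arm or the gripper's body presses on something with over 40 N, if the wrist force passes 120 N, or if a joint passes its speed limit or range.

## Robot

A 6-joint arm with a two-finger parallel gripper is mounted at the origin on the work surface. World frame = base frame: x ahead of the robot, y to its left, z up, the work surface at z = 0. Lengths are in m, angles in degrees, forces in N, time in s.
With the tool pointing down it reaches from about 0.4 to 0.825 m from the base axis. Payload 7 kg.
Tool frame: the origin (TCP) lies where the fingers leave the gripper's body, on its centre line; the fingertips stand 66 mm ahead of it and the grasp point (between the pads) lies 47 mm ahead of it; z points along the fingers, y is the direction in which the jaws open and shut (so a half turn about z gives the same grasp; the last joint's range is limited). The gripper opens to 88 mm and grips with 3 to 60 N. Pads are 19 mm wide; open, the fingers measure 130 mm over their backs; the gripper's body (78 mm by 193 mm) begins 47 mm behind the grasp point.
Start: joints at [89.731, 20.546, 0.682, 0, -70.136, -16.507], TCP at [0.195, 0.646, 0.292] pointing down, gripper open.
Joint ranges: [-176.03, 176.03], [-82.01, 121.73], [-58.28, 71.71], [-173.87, 95.51], [-174.79, -0.11], [-173.66, 173.66]. Speed limits (degrees/s): [136.94, 136.94, 172.46, 180, 180, 180].

## Interface

Orientations are given as [roll, pitch, yaw] about the fixed x, y, z axes, in that order (R = Rz(yaw) Ry(pitch) Rx(roll)).
In Python, from plant import get_obs, snapshot, close_job gives the robot as it stands.
- The arm moves only by the tool play_rows, never from a script. Its argument "series" is a list of rows, each a list of 5 numbers: the opening in per cent of the stroke, from 0 (shut) to 100 (fully open), then the shift along the tool's x, y, z in m, then the turn about the tool's z in degrees. In form: [[jaw, dx, dy, dz, spin], ...]. A call has 1 to 10 rows; each row is the pose to reach, as a shift and turn from the pose commanded when the call began, along the tool's axes at that moment; what a row does not reach only later rows make up. A row lasts 1/10 s, in which the tool goes at most 50 mm and 8.59 degrees, less where a joint would pass 70% of its speed; a pose out of reach is approached as far as the arm can. A call with a gripper value outside its range is refused whole. The fingers move at their own pace and stop on an object; the grip force is fixed at half the most. Time passes only in rows, so rows that repeat a pose let the fingers close. It gives the time, the measured TCP pose, the force and the opening at its end, in the units of the state.
- get_obs(): the state, without advancing time (a new reading comes with each control period).
- snapshot(name): name is "scene" or "top"; returns a dict with "frame" (400x640x3 uint8, red, green, blue), "z_map" (400x640 float32, m along the optical axis (not along the pixel's ray), 0 where there is no reading), "mtx" (3x3 intrinsics, pixels), "D" ([k1, k2, p1, p2, k3] as OpenCV has them; the pictures are not rectified), "camera_from_world" (4x4, takes a point from world to camera coordinates). Camera axes: x right, y up, looking along -z (the intrinsics and any distortion apply to the point x, -y, -z); pixel columns grow to the right and rows downward; lengths in m; the calibration is good to about 2 mm. A picture is of the moment at which its call begins.
- close_job(): hands the job in, once; it reports no verdict.
The state is a dict: "clock": time; "joint_pos": joint angles; "qvel": joint speeds; "tau": joint torques, N m; "tool_pos": TCP position; "orientation": TCP orientation; "force": force on the tool from outside, world axes, zero at the start; "moment": the same for the moment, N m; "opening": finger opening in m.
Only numpy, scipy, OpenCV 4.12 (cv2) and the standard library are available. Lean on these libraries where they do the work, as an engineer would, in place of code of your own. Each camera call takes 0.05 s, during which the arm holds its last target.

## Working session

There is one attempt and no reset: what is moved stays moved. The work goes in short steps, Python scripts to look and compute and a tool call to move; the robot and the scene stay as the last step left them, time stands still between calls to the robot, and variables do not carry over. Pictures are saved under pics/ and viewed, and the job is handed in when it is done.

Besides the shell and the picture viewer there is one more tool, called after ">>>" by a JSON object that holds its "method" and its "body". play_rows: Moves the arm, as the interface text tells. Its arguments: {"type":"object","properties":{"series":{"type":"array"}},"required":["series"]}

```bash
ls; mkdir -p pics
cat > h.py <<'E'
import numpy as np, cv2
from plant import get_obs, snapshot, close_job
def snap(n,fn):
    s=snapshot(n); np.savez('last_%s.npz'%n,**s); cv2.imwrite('pics/'+fn,cv2.cvtColor(s['frame'],cv2.COLOR_RGB2BGR)); return s
def cloud(s):
    K=np.array(s['mtx']);D=np.array(s['D'],float);T=np.linalg.inv(np.array(s['camera_from_world']))
    z=s['z_map'];h,w=z.shape
    u,v=np.meshgrid(np.arange(w),np.arange(h))
    p=cv2.undistortPoints(np.stack([u,v],-1).reshape(-1,1,2).astype(np.float64),K,D).reshape(h,w,2)
    P=np.stack([p[...,0]*z,-p[...,1]*z,-z,np.ones_like(z)],-1)
    W=(P@T.T)[...,:3]; W[z==0]=np.nan
    return W
def px(s,u,v,zp):
    K=np.array(s['mtx']);D=np.array(s['D'],float);T=np.linalg.inv(np.array(s['camera_from_world']))
    p=cv2.undistortPoints(np.array([[[u,v]]],float),K,D).reshape(2)
    d=T[:3,:3]@np.array([p[0],-p[1],-1]);o=T[:3,3]
    return o+d*(zp-o[2])/d[2]
E
python3 - <<'E'
from h import *
print(get_obs())
for n in('scene','top'):
    s=snap(n,n+'0.png');print(n,s['mtx'],s['D'],np.linalg.inv(s['camera_from_world'])[:3].round(3))
E
```

```text
pics
{'clock': 0.0, 'joint_pos': array([ 8.97324215e+01,  2.05894298e+01,  6.32018284e-01, -2.03591515e-02,
       -7.01360183e+01, -1.65055678e+01]), 'qvel': array([ 0.09503109,  0.10506859, -0.05213693, -0.06675749,  0.01683264,
       -0.00250218]), 'tau': array([ 1.24740716e-03, -5.82712591e+01,  2.93045032e+01,  6.99658424e+00,
        6.97313400e-03, -1.45112463e-04]), 'tool_pos': array([0.19471406, 0.64588825, 0.29123115]), 'orientation': array([ 1.79904982e+02, -8.19660191e-03, -1.67800729e+01]), 'force': array([-0.0243094 ,  0.3715304 , -0.37697294]), 'moment': array([-0.00753035,  0.01079193,  0.03196841]), 'opening': 0.08749243927420458}
scene [[399.44481632   0.         322.08748812]
 [  0.         399.44481632 199.78229475]
 [  0.           0.           1.        ]] [-0.06888592  0.          0.          0.          0.        ] [[ 0.297 -0.554  0.778  1.215]
 [ 0.955  0.17  -0.244 -0.234]
 [ 0.003  0.815  0.579  0.666]]
top [[414.76018886   0.         317.07440126]
 [  0.         414.76018886 194.09652354]
 [  0.           0.           1.        ]] [-0.10527152  0.          0.          0.          0.        ] [[ 1.000e-02  9.940e-01 -1.080e-01  3.360e-01]
 [-1.000e+00  1.000e-02 -0.000e+00 -8.000e-03]
 [ 1.000e-03  1.080e-01  9.940e-01  1.202e+00]]
```

View pics/scene0.png

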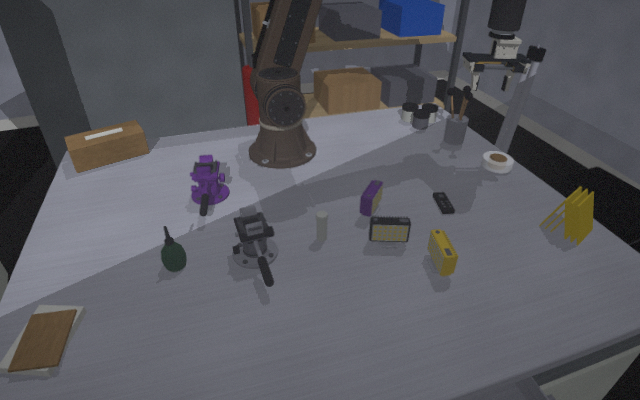

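View pics/top0.png

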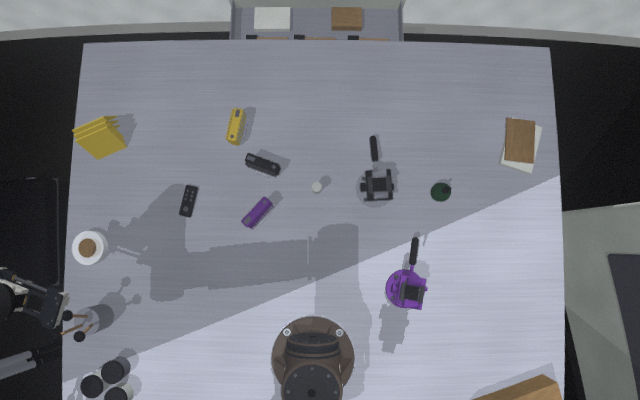

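The top view shows the black lamp at about (263,163), the grey head at (378,186), vial (317,187), blower (440,191) and remote (188,200). The scene view shows the lamp's LED face towards the camera at (390,230). Next I'll zoom in and measure from the point clouds.

Run:
```python
from h import *
L={}
for n in('scene','top'):
    s=dict(np.load('last_%s.npz'%n)); W=cloud(s); L[n]=(s,W)
    print(n,'table z',np.nanmedian(W[180:200,330:345,2]) if n=='top' else np.nanmedian(W[300:340,330:400,2]))
s,W=L['top']
def box(W,c,zlo,zhi,r):
    m=(np.hypot(W[...,0]-c[0],W[...,1]-c[1])<r)&(W[...,2]>zlo)&(W[...,2]<zhi); return m
for nm,(u,v) in dict(lamp=(263,163),head=(378,186),vial=(317,187),blower=(440,191),remote=(188,200),yel=(236,125),pur=(257,212),handle=(374,148)).items():
    print(nm,W[v,u].round(4))
c=W[163,263]
for n in L:
    m=box(L[n][1],c,0.03,0.085,0.07); P=L[n][1][m]
    print(n,'lamp n',len(P),'zmax',np.percentile(P[:,2],[5,50,95]).round(4))
    if n=='top': 
        t=P[P[:,2]>0.066]
        r=cv2.minAreaRect((t[:,:2]*1000).astype(np.float32)); print('top face',len(t),r)
im=s['frame'][:,:,::-1]
a=cv2.resize(im[130:230,230:330],(600,600),interpolation=cv2.INTER_CUBIC);cv2.imwrite('pics/lampz.png',a)
a=cv2.resize(im[125:225,330:430],(600,600),interpolation=cv2.INTER_CUBIC);cv2.imwrite('pics/headz.png',a)
im=L['scene'][0]['frame'][:,:,::-1]
a=cv2.resize(im[190:290,220:320],(600,600),interpolation=cv2.INTER_CUBIC);cv2.imwrite('pics/headz2.png',a)
```

```text
scene table z -0.00029267537714272596
top table z -0.0010530432018586167
lamp [0.5439 0.1429 0.0727]
head [ 0.4798 -0.1717  0.0953]
vial [ 0.4774 -0.0072  0.0797]
blower [ 0.4717 -0.3505  0.0634]
remote [0.4443 0.3679 0.0128]
yel [0.6515 0.2219 0.0736]
pur [0.4079 0.156  0.0739]
handle [ 0.5937 -0.1675  0.0529]
scene lamp n 833 zmax [0.0332 0.0628 0.0752]
top lamp n 465 zmax [0.0438 0.0716 0.0758]
top face 364 ((542.5467529296875, 147.56031799316406), (96.88097381591797, 34.183738708496094), 70.2853775024414)
```

View pics/headz.png

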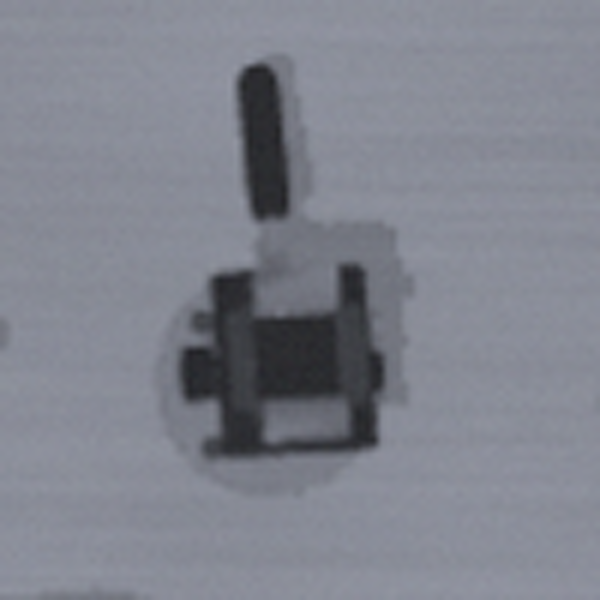

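View pics/headz2.png

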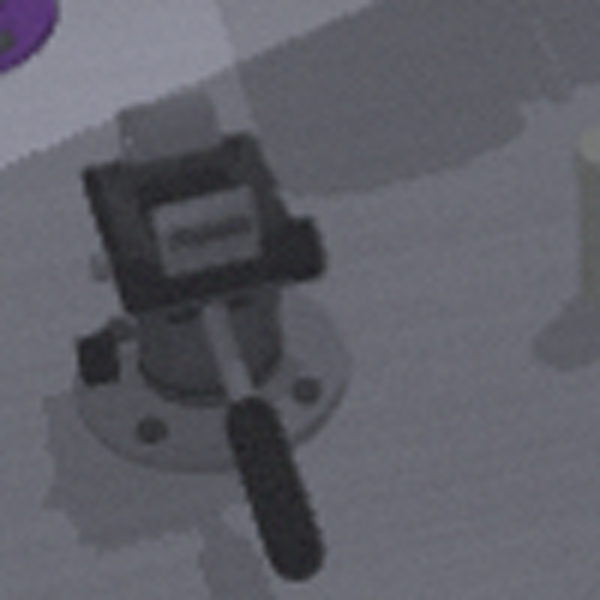

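View pics/lampz.png

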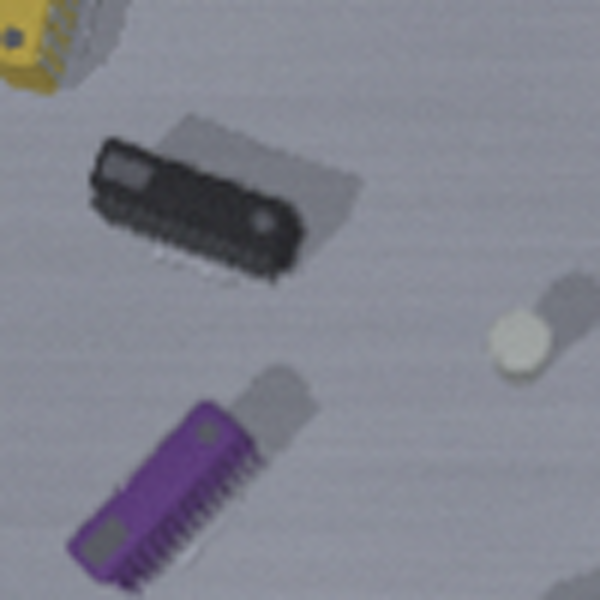

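```bash
cat > m.py <<'E'
from h import *
def line(P): # PCA in xy
    c=P[:,:2].mean(0);u,s,v=np.linalg.svd(P[:,:2]-c,full_matrices=False);return c,np.degrees(np.arctan2(v[0,1],v[0,0]))%180,s/np.sqrt(len(P))
E
python3 - <<'E'
from m import *
for n in('scene','top'):
    s=dict(np.load('last_%s.npz'%n)); W=cloud(s)
    X,Y,Z=W[...,0],W[...,1],W[...,2]
    # head
    m=(np.hypot(X-.475,Y+.17)<.06)&(Z>.085)
    print(n,'head>85mm hist',np.histogram(Z[m],np.arange(.085,.125,.002)))
    mt=(np.hypot(X-.475,Y+.17)<.06)&(Z>.106)
    P=W[mt];print('claw tops',len(P),P.mean(0).round(4)); 
    if len(P)>5:
        r=cv2.minAreaRect((P[:,:2]*1000).astype(np.float32));print(r)
    mh=(X>.53)&(X<.66)&(abs(Y+.165)<.04)&(Z>.025)&(Z<.07); print('handle',line(W[mh]),W[mh].min(0),W[mh].max(0))
    hsv=cv2.cvtColor(s['frame'],cv2.COLOR_RGB2HSV)
    # lamp
    ml=(np.hypot(X-.5425,Y-.1476)<.062)&(Z>.066)
    print('lamp',line(W[ml]),cv2.minAreaRect((W[ml][:,:2]*1000).astype(np.float32)))
    mp=(np.hypot(X-.408,Y-.156)<.062)&(Z>.03)
    print('purple xy max',W[mp][:,:2].max(0),cv2.boxPoints(cv2.minAreaRect((W[mp][:,:2]*1000).astype(np.float32))))
    if n=='top':
        for r in range(165,205): print(r,' '.join('%4.0f'%(1000*z) for z in Z[r,356:402]))
E
```

```text
scene head>85mm hist (array([ 65, 130,  76,  91,  50,  38,  43,  46,  49,  47,  22,  32,  32,
        38,  86,  16,   0,   0,   0]), array([0.085, 0.087, 0.089, 0.091, 0.093, 0.095, 0.097, 0.099, 0.101,
       0.103, 0.105, 0.107, 0.109, 0.111, 0.113, 0.115, 0.117, 0.119,
       0.121, 0.123]))
claw tops 218 [ 0.487  -0.1747  0.1118]
((485.17083740234375, -174.74124145507812), (78.63668823242188, 36.41221618652344), 3.921304702758789)
handle (array([ 0.59449103, -0.16824863]), np.float64(3.7200358429612383), array([0.02819028, 0.00522322])) [ 0.53067204 -0.17861927  0.03248348] [ 0.63498921 -0.15647862  0.05772825]
lamp (array([0.54878609, 0.14563693]), np.float64(70.2230737075192), array([0.02658535, 0.0096352 ])) ((544.038818359375, 148.7632293701172), (94.13575744628906, 38.35383987426758), 70.55137634277344)
purple xy max [0.45348411 0.19948388] [[363.03732 177.84245]
 [432.57016 113.24141]
 [456.6088  139.11522]
 [387.07596 203.71626]]
top head>85mm hist (array([ 76, 127, 100,  87,  40,  26,  25,  31,  30,  23,  19,  11,  36,
        43,  48,  12,   4,   0,   0]), array([0.085, 
[... 9468 characters left out ...]
02   -2   -5   -1   -2   -2   -2    7    6    7    7    7    6    7    5    6    2    4   11   11   11    8    7    3    8    4    9    7    8    3    6    9    5   -0   -4   -2   -1   -1   -1    1   -2   -4   -1    1   -3   -3    4
203   -2   -1    1    0    0    1   -6    2    9    7    7    4    3   10    6    5   11    9    7    9    8    8   10    6    5   10    9   11    5    4    3    1   -8   -2   -3   -2   -1    0    4   -2   -4   -3   -3   -4   -0   -1
204   -2    1   -3   -0   -4   -4   -0    1   -4    7   11    9    4    2    7    8    8    3    4    6    6    6    8    4    8    5    5    5    6    4   -0   -1   -0   -4    3    3    1    3    1    3   -4   -3   -1   -4   -0   -3
```

>>> {"method": "play_rows", "body": {"series": [[60,0.04,0.03,0,8],[60,0.08,0.06,0,16],[60,0.12,0.095,0,24],[60,0.16,0.125,0,32],[60,0.2,0.155,0,40],[60,0.24,0.185,0,48],[60,0.28,0.22,0,56],[60,0.32,0.25,0,64],[60,0.36,0.28,0,72],[60,0.38,0.3,0,80]]}}

```text
clock: 1.1
tool_pos: [0.4732, 0.2469, 0.292]
orientation: [180.0, -0.0, -97.2]
force: [0.2, 0.5, 0.5]
opening: 0.0526
```

```bash
cat >> m.py <<'E'
def go(x,y,z,yaw):
    o=get_obs();p=o['tool_pos'];a=np.radians(o['orientation'][2]);d=np.array([x,y,z])-p
    X=np.array([np.cos(a),np.sin(a)]);Yv=np.array([np.sin(a),-np.cos(a)])
    print('t',round(o['clock'],2),'pos',p.round(4),'rpy',o['orientation'].round(2),'F',o['force'].round(1),'open',round(o['opening'],4))
    print('dx %.4f dy %.4f dz %.4f spin %.2f'%(d[:2]@X,d[:2]@Yv,-d[2],o['orientation'][2]-yaw))
E
python3 -c "
from m import *
go(.543,.148,.20,-109.6)"
```

```text
t 1.1 pos [0.4732 0.2469 0.292 ] rpy [ 1.7999e+02 -2.0000e-02 -9.7170e+01] F [0.2 0.5 0.5] open 0.0526
dx 0.0894 dy -0.0816 dz 0.0920 spin 12.43
```

>>> {"method": "play_rows", "body": {"series": [[60,0.03,-0.027,0.03,4],[60,0.06,-0.054,0.06,8],[60,0.089,-0.081,0.092,12.5],[60,0.089,-0.081,0.092,12.5],[60,0.089,-0.081,0.092,12.5],[60,0.089,-0.081,0.092,12.5]]}}

```text
clock: 1.7
tool_pos: [0.5422, 0.1519, 0.2008]
orientation: [-180.0, 0.0, -109.2]
force: [-0.1, -0.4, 0.5]
opening: 0.0525
```

```bash
python3 -c "
from m import *
go(.543,.148,.096,-109.6)
s=snap('scene','s1.png');cv2.imwrite('pics/s1z.png',cv2.resize(s['frame'][100:300,300:500,::-1],(600,600)))"
```

```text
t 1.7 pos [0.5422 0.1519 0.2008] rpy [-1.7996e+02  3.0000e-02 -1.0923e+02] F [-0.1 -0.4  0.5] open 0.0525
dx 0.0034 dy -0.0021 dz 0.1048 spin 0.37
```

View pics/s1z.png

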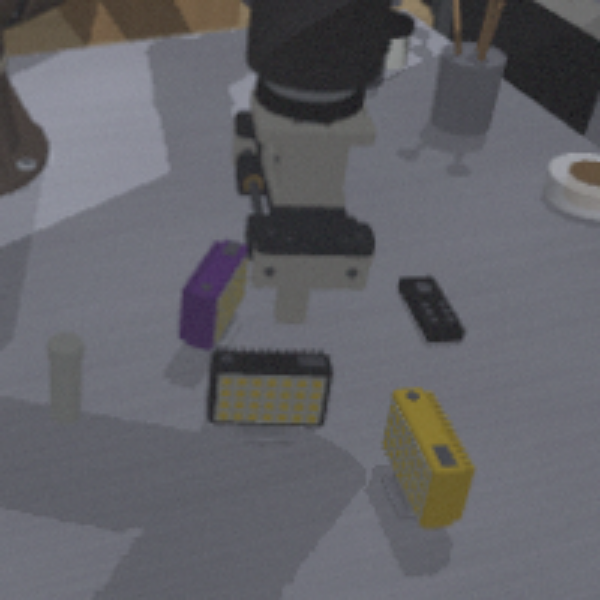

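The gripper, with its finger at (290,300) in the crop, is above and in line with the lamp at (270,385). Descending and closing.

>>> {"method": "play_rows", "body": {"series": [[60,0.0034,-0.002,0.03,0.4],[60,0.0034,-0.002,0.06,0.4],[60,0.0034,-0.002,0.085,0.4],[60,0.0034,-0.002,0.1,0.4],[60,0.0034,-0.002,0.105,0.4],[60,0.0034,-0.002,0.105,0.4],[60,0.0034,-0.002,0.105,0.4]]}}

```text
clock: 2.45
tool_pos: [0.5433, 0.1485, 0.0965]
orientation: [-179.9, 0.1, -109.6]
force: [0.2, -0.2, -0.2]
opening: 0.0529
```

>>> {"method": "play_rows", "body": {"series": [[0,0,0,0,0],[0,0,0,0,0],[0,0,0,0,0],[0,0,0,0,0],[0,0,0,0,0],[0,0,0,0,0],[0,0,0,0,0],[0,0,0,0,0]]}}

```text
clock: 3.25
tool_pos: [0.5431, 0.1477, 0.0958]
orientation: [-180.0, 0.0, -109.7]
force: [-0.7, 0.6, 6.4]
opening: 0.034
```

```bash
python3 -c "
from m import *
go(.543,.148,.096,-109.6);print(get_obs()['moment'])
s=snap('scene','s2.png');cv2.imwrite('pics/s2z.png',cv2.resize(s['frame'][150:300,320:470,::-1],(600,600)))"
```

```text
t 3.25 pos [0.5431 0.1477 0.0958] rpy [-1.7997e+02  3.0000e-02 -1.0967e+02] F [-0.7  0.6  6.4] open 0.034
dx -0.0003 dy 0.0002 dz -0.0002 spin -0.07
[ 0.24145617  0.52877582 -0.02061574]
```

View pics/s2z.png

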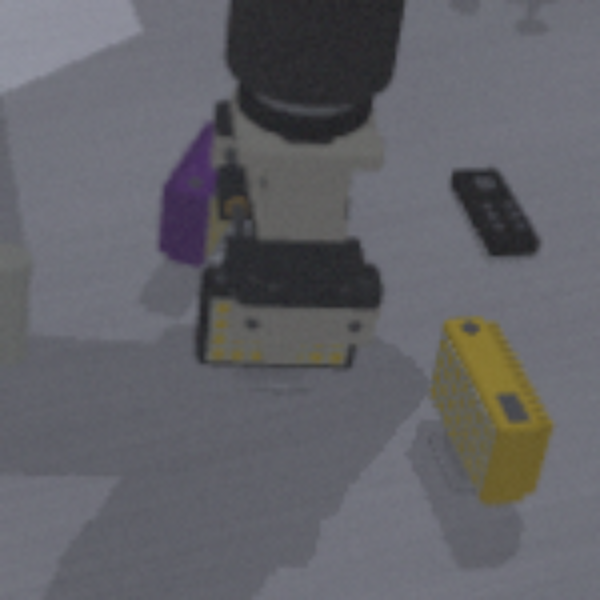

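>>> {"method": "play_rows", "body": {"series": [[0,0,0,-0.01,0],[0,0,0,-0.04,0],[0,0,0,-0.08,0],[0,0,0,-0.12,0],[0,0,0,-0.15,0],[0,0,0,-0.15,0],[0,0,0,-0.15,0],[0,0,0,-0.15,0]]}}

```text
clock: 4.1
tool_pos: [0.5418, 0.1471, 0.2437]
orientation: [179.9, -0.1, -109.7]
force: [-0.5, -0.2, -2.7]
opening: 0.034
```

```bash
python3 -c "
from m import *
go(.484,-.174,.246,-86.2);print(get_obs()['moment'])
"
```

```text
t 4.1 pos [0.5418 0.1471 0.2437] rpy [ 1.7988e+02 -1.0000e-01 -1.0970e+02] F [-0.5 -0.2 -2.7] open 0.034
dx 0.3218 dy -0.0538 dz -0.0023 spin -23.50
[ 0.06701286 -0.02716193  0.04749958]
```

>>> {"method": "play_rows", "body": {"series": [[0,0.03,-0.005,-0.002,-3],[0,0.07,-0.012,-0.002,-6],[0,0.11,-0.018,-0.002,-10],[0,0.15,-0.025,-0.002,-13],[0,0.19,-0.032,-0.002,-16],[0,0.23,-0.038,-0.002,-19],[0,0.27,-0.045,-0.002,-22],[0,0.3,-0.05,-0.002,-23.5],[0,0.322,-0.054,-0.002,-23.5],[0,0.322,-0.054,-0.002,-23.5]]}}

```text
clock: 5.1
tool_pos: [0.4837, -0.176, 0.2453]
orientation: [179.8, 0.0, -86.3]
force: [-0.1, 1.0, -3.0]
opening: 0.0341
```

>>> {"method": "play_rows", "body": {"series": [[0,0,0,0,0],[0,0,0,0,0],[0,0,0,0,0]]}}

```text
clock: 5.4
tool_pos: [0.4853, -0.1731, 0.2468]
orientation: [180.0, 0.0, -86.1]
force: [0.1, -0.1, -2.3]
opening: 0.0338
```

```bash
python3 -c "
from m import *
go(.484,-.174,.246,-86.2)
for n in ('scene','top'):
  s=snap(n,n+'3.png')
  a=s['frame'][120:270,200:350,::-1] if n=='scene' else s['frame'][120:240,320:440,::-1]
  cv2.imwrite('pics/%s3z.png'%n,cv2.resize(a,(600,600),interpolation=cv2.INTER_CUBIC))"
```

```text
t 5.4 pos [ 0.4853 -0.1731  0.2468] rpy [ 1.7996e+02  1.0000e-02 -8.6110e+01] F [ 0.1 -0.1 -2.3] open 0.0338
dx 0.0008 dy 0.0013 dz 0.0008 spin 0.09
```

View pics/scene3z.png

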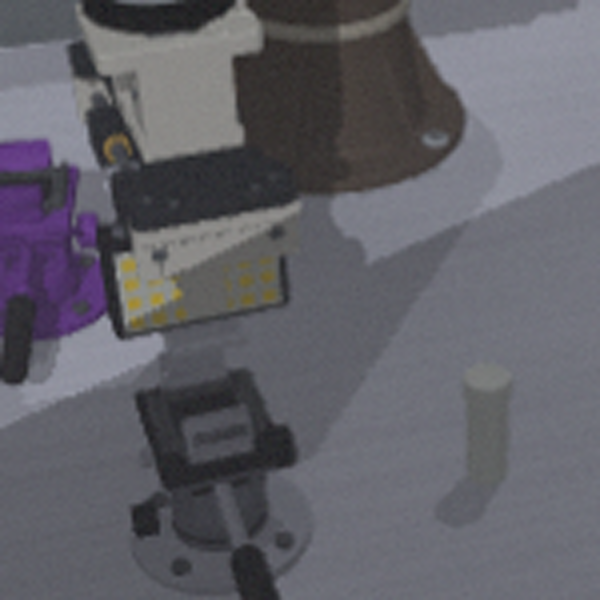

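View pics/top3z.png

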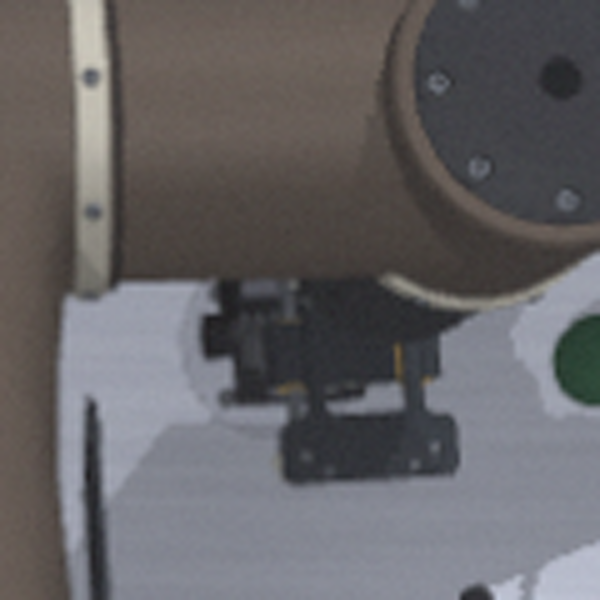

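```bash
cat > e.py <<'E'
from m import *
a=np.radians(3.8);ex=np.array([np.cos(a),np.sin(a)]);ey=np.array([-np.sin(a),np.cos(a)])
s=dict(np.load('last_scene.npz'));W=cloud(s);o=get_obs();tp=o['tool_pos'];zf=tp[2]-.096
c=np.array([.485,-.1745])
U=(W[...,:2]-c)@ex;V=(W[...,:2]-c)@ey;Z=W[...,2]
print('foot z est',zf)
m=(abs(U)<.03)&(abs(V)<.07)&(Z>zf+.016)&(Z<zf+.072)
# front face: per image row extents
L=[];
for r in range(400):
    k=np.where(m[r])[0]
    if len(k)>5: L.append((r,k.min(),k.max(),V[r,k.min()],V[r,k.max()],np.median(U[r,k]),Z[r,k].mean()))
for l in L: print('%d %d %d v %.4f %.4f u %.4f z %.4f'%l)
f=m&(U>.008)
P=np.stack([U[f],V[f],Z[f]],1);A=np.c_[P[:,1:],np.ones(len(P))];q=np.linalg.lstsq(A,P[:,0],rcond=None)[0]
print('face plane u = %.4f v + %.4f z + c'%tuple(q[:2]),'n',len(P),'u at 0',np.median(P[:,0]))
E
python3 e.py
```

```text
foot z est 0.15103732518918878
182 225 232 v -0.0452 -0.0316 u 0.0143 z 0.2219
183 225 233 v -0.0454 -0.0299 u 0.0155 z 0.2201
184 225 271 v -0.0453 0.0500 u 0.0163 z 0.2106
185 225 271 v -0.0452 0.0497 u 0.0166 z 0.2057
186 225 271 v -0.0453 0.0498 u 0.0166 z 0.2024
187 225 271 v -0.0451 0.0496 u 0.0162 z 0.1995
188 226 271 v -0.0452 0.0492 u 0.0164 z 0.1973
189 226 271 v -0.0452 0.0486 u 0.0164 z 0.1958
190 226 271 v -0.0455 0.0485 u 0.0167 z 0.1944
191 226 271 v -0.0452 0.0486 u 0.0166 z 0.1920
192 226 272 v -0.0453 0.0510 u 0.0160 z 0.1885
193 226 272 v -0.0451 0.0509 u 0.0163 z 0.1861
194 227 272 v -0.0451 0.0505 u 0.0168 z 0.1839
195 227 271 v -0.0454 0.0476 u 0.0167 z 0.1817
196 227 268 v -0.0453 0.0407 u 0.0163 z 0.1800
197 227 265 v -0.0453 0.0338 u 0.0163 z 0.1783
198 227 260 v -0.0452 0.0228 u 0.0160 z 0.1767
199 228 255 v -0.0446 0.0116 u 0.0164 z 0.1754
200 228 248 v -0.0449 -0.0036 u 0.0164 z 0.1743
201 228 244 v -0.0453 -0.0123 u 0.0157 z 0.1723
202 229 239 v -0.0438 -0.0232 u 0.0158 z 0.1711
203 229 236 v -0.0442 -0.0298 u 0.0160 z 0.1697
face plane u = 0.0124 v + 0.0050 z + c n 526 u at 0 0.016338057227670864
```

```bash
cat >> e.py <<'E'
print('claws')
for nm,lo,hi in(('front',.015,.05),('rear',-.05,-.015)):
    m=(U>lo)&(U<hi)&(abs(V)<.035)&(Z>.106)&(Z<.125)
    for r in range(400):
        k=np.where(m[r])[0]
        if len(k)>5: print(nm,r,k.min(),k.max(),(V[r,k.min()]*1000).round(1),(V[r,k.max()]*1000).round(1),'mid',(500*(V[r,k.min()]+V[r,k.max()])).round(2),'u',(U[r,k].mean()*1000).round(1),'z',(Z[r,k].mean()*1000).round(1))
m=(abs(U)<.045)&(abs(V)<.025)&(Z>.109)&(Z<.125)
print('front outer/inner u',np.percentile(U[m&(U>0)],[0,3,50,97,100]).round(4),'rear',np.percentile(U[m&(U<0)],[0,3,50,97,100]).round(4))
m=(abs(U)<.05)&(Z>.096)&(Z<.106)
print('sides: ', [np.percentile(V[m&(sg*V>.02)],[0,5,50,95,100]).round(4) for sg in(1,-1)])
E
python3 e.py | sed -n '/claws/,$p'
```

```text
claws
front 222 254 261 1.7 16.3 mid 9.0 u 28.7 z 114.3
front 223 250 262 -7.2 17.9 mid 5.34 u 31.1 z 114.3
front 224 246 262 -16.3 17.1 mid 0.43 u 32.4 z 113.9
front 225 246 262 -16.8 17.0 mid 0.12 u 34.4 z 112.7
front 226 246 261 -17.9 14.4 mid -1.74 u 36.3 z 111.8
front 227 246 258 -18.0 7.7 mid -5.12 u 36.5 z 110.2
front 228 246 256 -18.2 2.7 mid -7.74 u 37.5 z 109.1
rear 208 240 255 -16.5 16.5 mid -0.02 u -29.5 z 113.8
rear 209 240 255 -17.2 15.8 mid -0.7 u -28.4 z 112.7
rear 210 240 256 -18.3 17.4 mid -0.47 u -25.6 z 112.0
rear 211 240 255 -18.3 15.0 mid -1.69 u -24.9 z 109.9
rear 212 240 254 -18.5 11.9 mid -3.28 u -24.4 z 108.1
rear 213 241 247 -18.0 -4.1 mid -11.04 u -22.0 z 108.7
front outer/inner u [0.0255 0.0264 0.0344 0.0384 0.0392] rear [-0.0374 -0.0352 -0.0263 -0.0213 -0.0191]
sides:  [array([0.0212, 0.0231, 0.0265, 0.0304, 0.0311]), array([-0.1913, -0.1901, -0.0294, -0.0225, -0.0202])]
```

>>> {"method": "play_rows", "body": {"series": [[0,0.001,-0.0003,0.01,-0.3],[0,0.0023,-0.0006,0.02,-0.5],[0,0.0023,-0.0006,0.028,-0.5],[0,0.0023,-0.0006,0.028,-0.5],[0,0.0023,-0.0006,0.028,-0.5],[0,0.0023,-0.0006,0.028,-0.5],[0,0.0023,-0.0006,0.028,-0.5]]}}

```text
clock: 6.2
tool_pos: [0.4862, -0.1761, 0.2195]
orientation: [-180.0, -0.0, -85.7]
force: [0.3, 0.9, -2.7]
opening: 0.0338
```

```bash
python3 -c "
from m import *
go(.4857,-.1752,.215,-86.2)
s=snap('scene','scene4.png')
a=s['frame'][150:270,200:320,::-1]
cv2.imwrite('pics/scene4z.png',cv2.resize(a,(600,600),interpolation=cv2.INTER_CUBIC))"; python3 e.py
```

```text
t 6.2 pos [ 0.4862 -0.1761  0.2195] rpy [-1.7996e+02 -1.0000e-02 -8.5680e+01] F [ 0.3  0.9 -2.7] open 0.0338
dx -0.0010 dy 0.0004 dz 0.0045 spin 0.52
foot z est 0.12352032915594954
194 225 233 v -0.0483 -0.0332 u 0.0158 z 0.1926
195 225 233 v -0.0483 -0.0336 u 0.0169 z 0.1905
196 225 271 v -0.0483 0.0482 u 0.0169 z 0.1807
197 226 271 v -0.0483 0.0480 u 0.0168 z 0.1753
198 226 271 v -0.0484 0.0470 u 0.0171 z 0.1729
199 226 271 v -0.0484 0.0470 u 0.0168 z 0.1701
200 227 271 v -0.0472 0.0466 u 0.0165 z 0.1669
201 226 271 v -0.0485 0.0465 u 0.0172 z 0.1656
202 226 271 v -0.0485 0.0463 u 0.0173 z 0.1637
203 227 271 v -0.0483 0.0460 u 0.0175 z 0.1618
204 227 271 v -0.0484 0.0460 u 0.0173 z 0.1590
205 227 271 v -0.0483 0.0460 u 0.0175 z 0.1565
206 227 270 v -0.0483 0.0425 u 0.0171 z 0.1542
207 227 267 v -0.0484 0.0361 u 0.0172 z 0.1527
208 228 262 v -0.0479 0.0249 u 0.0173 z 0.1516
209 228 259 v -0.0481 0.0177 u 0.0173 z 0.1495
210 228 252 v -0.0481 0.0025 u 0.0173 z 0.1480
211 228 248 v -0.0484 -0.0066 u 0.0173 z 0.1463
212 229 242 v -0.0473 -0.0198 u 0.0172 z 0.1454
213 229 239 v -0.0474 
[... 734 characters left out ...]
                                            ~~~~~~~~~~~~~^^^^^^^^^^^^^^^^^^^^^^^^^^^^
    return _quantile_unchecked(
        a, q, axis, out, overwrite_input, method, keepdims, weights)
    return _ureduce(a,
                    func=_quantile_ureduce_func,
    ...<5 lines>...
                    overwrite_input=overwrite_input,
                    method=method)
    r = func(a, **kwargs)
    result = _quantile(arr,
                       quantiles=q,
    ...<2 lines>...
                       out=out,
                       weights=wgt)
    slices_having_nans = np.isnan(arr[-1, ...])
                                  ~~~^^^^^^^^^
IndexError: index -1 is out of bounds for axis 0 with size 0
```

View pics/scene4z.png

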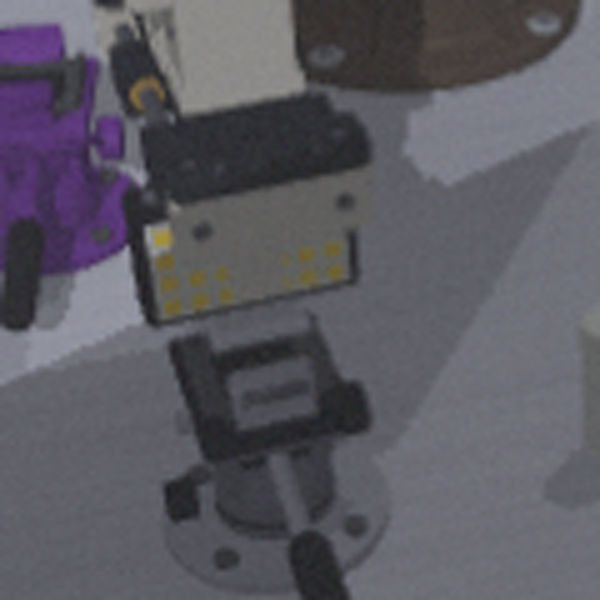

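>>> {"method": "play_rows", "body": {"series": [[0,0,0,0.003,0],[0,0,0,0.006,0],[0,0,0,0.009,0],[0,0,0,0.012,0],[0,0,0,0.014,0],[0,0,0,0.014,0],[0,0,0,0.014,0]]}}

```text
clock: 6.95
tool_pos: [0.486, -0.1761, 0.2052]
orientation: [180.0, -0.0, -85.7]
force: [0.6, -0.1, -2.9]
opening: 0.034
```

>>> {"method": "play_rows", "body": {"series": [[0,0,0,0.001,0],[0,0,0,0.002,0],[0,0,0,0.002,0],[0,0,0,0.002,0]]}}

```text
clock: 7.35
tool_pos: [0.4858, -0.1761, 0.2032]
orientation: [180.0, -0.0, -85.7]
force: [-2.0, 0.4, -0.7]
opening: 0.034
```

>>> {"method": "play_rows", "body": {"series": [[0,0,0,0.001,0],[0,0,0,0.002,0],[0,0,0,0.002,0],[0,0,0,0.002,0]]}}

```text
clock: 7.75
tool_pos: [0.4858, -0.1761, 0.2012]
orientation: [180.0, -0.0, -85.7]
force: [-2.0, -0.5, 0.5]
opening: 0.0337
```

>>> {"method": "play_rows", "body": {"series": [[0,0,0.0007,0,0],[0,0,0.0007,0,0],[0,0,0.0007,0,0]]}}

```text
clock: 8.05
tool_pos: [0.4854, -0.1762, 0.2012]
orientation: [-180.0, -0.0, -85.7]
force: [-1.1, 0.0, -0.3]
opening: 0.0339
```

>>> {"method": "play_rows", "body": {"series": [[0,0,0,0.001,0],[0,0,0,0.002,0],[0,0,0,0.002,0],[0,0,0,0.002,0]]}}

```text
clock: 8.45
tool_pos: [0.4857, -0.1762, 0.1995]
orientation: [-179.9, -0.0, -85.7]
force: [-0.6, -0.8, 3.9]
opening: 0.0339
```

>>> {"method": "play_rows", "body": {"series": [[0,0,0.0002,0.001,0],[0,0,0.0002,0.001,0],[0,0,0.0002,0.001,0]]}}

```text
clock: 8.75
tool_pos: [0.4854, -0.1762, 0.1984]
orientation: [-180.0, -0.0, -85.7]
force: [0.1, -0.7, 5.4]
opening: 0.0338
```

>>> {"method": "play_rows", "body": {"series": [[0,0,0,0.001,0],[0,0,0,0.001,0],[0,0,0,0.001,0]]}}

```text
clock: 9.05
tool_pos: [0.4853, -0.1762, 0.1974]
orientation: [-180.0, -0.0, -85.7]
force: [0.2, -0.1, 4.7]
opening: 0.0343
```

>>> {"method": "play_rows", "body": {"series": [[0,0,0,0.001,0],[0,0,0,0.001,0],[0,0,0,0.001,0]]}}

```text
clock: 9.35
tool_pos: [0.4848, -0.1761, 0.1957]
orientation: [180.0, 0.0, -85.7]
force: [0.5, -0.9, -0.9]
opening: 0.0342
```

>>> {"method": "play_rows", "body": {"series": [[0,0,0,0.001,0],[0,0,0,0.001,0],[0,0,0,0.001,0]]}}

```text
clock: 9.65
tool_pos: [0.4848, -0.1761, 0.1948]
orientation: [180.0, 0.0, -85.7]
force: [-0.1, -0.4, -2.1]
opening: 0.0337
```

>>> {"method": "play_rows", "body": {"series": [[0,0,0,0.001,0],[0,0,0,0.001,0],[0,0,0,0.001,0]]}}

```text
clock: 9.95
tool_pos: [0.4849, -0.1761, 0.194]
orientation: [180.0, 0.0, -85.7]
force: [0.1, 0.8, -1.2]
opening: 0.0339
```

>>> {"method": "play_rows", "body": {"series": [[0,0,0,0.001,0],[0,0,0,0.001,0],[0,0,0,0.001,0]]}}

```text
clock: 10.25
tool_pos: [0.485, -0.1762, 0.1931]
orientation: [180.0, 0.0, -85.7]
force: [-0.5, -0.6, -0.9]
opening: 0.0337
```

>>> {"method": "play_rows", "body": {"series": [[0,0,0,0.001,0],[0,0,0,0.001,0],[0,0,0,0.001,0]]}}

```text
clock: 10.55
tool_pos: [0.485, -0.1762, 0.1921]
orientation: [180.0, -0.0, -85.7]
force: [0.1, -0.3, -0.8]
opening: 0.0341
```

>>> {"method": "play_rows", "body": {"series": [[0,0,0,0.001,0],[0,0,0,0.001,0],[0,0,0,0.001,0]]}}

```text
clock: 10.85
tool_pos: [0.4848, -0.1761, 0.1908]
orientation: [180.0, 0.0, -85.7]
force: [0.6, -0.2, -1.7]
opening: 0.0338
```

>>> {"method": "play_rows", "body": {"series": [[0,0,0,0.001,0],[0,0,0,0.001,0],[0,0,0,0.001,0]]}}

```text
clock: 11.15
tool_pos: [0.485, -0.1762, 0.19]
orientation: [180.0, 0.0, -85.7]
force: [-0.5, 0.6, -3.1]
opening: 0.0337
```

>>> {"method": "play_rows", "body": {"series": [[0,0,0,0.001,0],[0,0,0,0.001,0],[0,0,0,0.001,0]]}}

```text
clock: 11.45
tool_pos: [0.485, -0.1762, 0.1891]
orientation: [180.0, 0.0, -85.7]
force: [0.2, -0.4, -3.2]
opening: 0.0337
```

>>> {"method": "play_rows", "body": {"series": [[0,0,0,0.001,0],[0,0,0,0.001,0],[0,0,0,0.001,0]]}}

```text
clock: 11.75
tool_pos: [0.485, -0.1762, 0.1881]
orientation: [180.0, -0.0, -85.7]
force: [0.4, -0.1, -3.1]
opening: 0.0337
```

>>> {"method": "play_rows", "body": {"series": [[0,0,0,0.001,0],[0,0,0,0.001,0],[0,0,0,0.001,0]]}}

```text
clock: 12.05
tool_pos: [0.4851, -0.1762, 0.1873]
orientation: [-180.0, -0.0, -85.7]
force: [0.5, 0.1, -0.4]
opening: 0.0339
```

>>> {"method": "play_rows", "body": {"series": [[0,0,0,0.001,0],[0,0,0,0.001,0],[0,0,0,0.001,0]]}}

```text
clock: 12.35
tool_pos: [0.4852, -0.1762, 0.1865]
orientation: [-180.0, -0.0, -85.7]
force: [-1.9, 1.4, 4.9]
opening: 0.0339
```

>>> {"method": "play_rows", "body": {"series": [[0,0,0,0.0005,0],[0,0,0,0.0005,0],[0,0,0,0.0005,0]]}}

```text
clock: 12.65
tool_pos: [0.4852, -0.1762, 0.1861]
orientation: [-180.0, -0.0, -85.7]
force: [-2.4, 1.5, 6.7]
opening: 0.0337
```

>>> {"method": "play_rows", "body": {"series": [[0,0,0,0.0005,0],[0,0,0,0.001,0],[0,0,0,0.001,0],[0,0,0,0.001,0],[0,0,0,0.001,0]]}}

```text
clock: 13.15
tool_pos: [0.4852, -0.1762, 0.1854]
orientation: [-180.0, -0.0, -85.7]
force: [-3.2, 1.7, 9.8]
opening: 0.0337
```

```bash
python3 -c "
from m import *
go(.4857,-.1752,.215,-86.2)
s=snap('scene','scene5.png')
a=s['frame'][150:270,200:320,::-1]
cv2.imwrite('pics/scene5z.png',cv2.resize(a,(600,600),interpolation=cv2.INTER_CUBIC))"; python3 e.py 2>&1 | sed -n '1,30p'
```

```text
t 13.15 pos [ 0.4852 -0.1762  0.1854] rpy [-1.7997e+02 -2.0000e-02 -8.5660e+01] F [-3.2  1.7  9.8] open 0.0337
dx -0.0010 dy -0.0006 dz -0.0296 spin 0.54
foot z est 0.08946982660014033
207 227 235 v -0.0485 -0.0331 u 0.0158 z 0.1586
208 227 235 v -0.0485 -0.0336 u 0.0167 z 0.1559
209 228 272 v -0.0481 0.0479 u 0.0159 z 0.1497
210 228 272 v -0.0482 0.0480 u 0.0156 z 0.1418
211 228 272 v -0.0484 0.0469 u 0.0161 z 0.1379
212 228 272 v -0.0483 0.0473 u 0.0156 z 0.1340
213 228 272 v -0.0483 0.0468 u 0.0163 z 0.1314
214 228 272 v -0.0485 0.0462 u 0.0162 z 0.1289
215 229 272 v -0.0480 0.0458 u 0.0163 z 0.1271
216 229 272 v -0.0483 0.0460 u 0.0165 z 0.1253
217 229 272 v -0.0482 0.0455 u 0.0167 z 0.1234
218 229 271 v -0.0486 0.0430 u 0.0168 z 0.1209
219 229 265 v -0.0482 0.0291 u 0.0163 z 0.1203
220 229 261 v -0.0482 0.0201 u 0.0166 z 0.1190
221 230 261 v -0.0482 0.0174 u 0.0167 z 0.1160
222 230 259 v -0.0484 0.0123 u 0.0169 z 0.1144
223 230 255 v -0.0483 0.0033 u 0.0166 z 0.1124
224 231 251 v -0.0473 -0.0054 u 0.0163 z 0.1118
225 231 247 v -0.0475 -0.0147 u 0.0165 z 0.1102
face plane u = 0.0029 v + -0.0389 z + c n 420 u at 0 0.016368564349284066
claws
front 215 258 267 14.1 34.5 mid 24.32 u 16.4 z 120.7
front 216 258 267 13.7 34.4 mid 24.08 u 16.5 z 118.3
front 217 259 267 15.9 33.9 mid 24.9 u 17.5 z 115.9
front 218 244 267 -17.5 33.5 mid 7.96 u 17.1 z 115.5
front 219 240 265 -26.6 29.1 mid 1.25 u 17.7 z 117.2
front 220 237 260 -33.3 17.6 mid -7.88 u 20.2 z 119.1
front 221 237 261 -33.6 17.4 mid -8.08 u 20.7 z 116.2
front 222 237 261 -33.9 16.5 mid -8.69 u 20.7 z 113.3
```

View pics/scene5z.png

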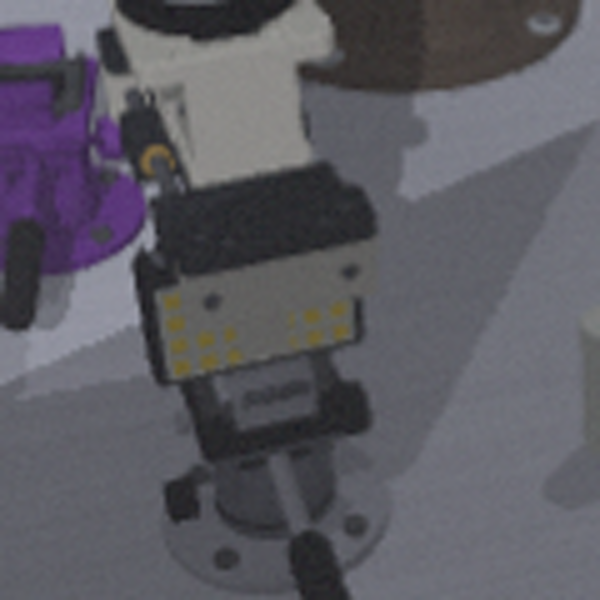

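>>> {"method": "play_rows", "body": {"series": [[0,0,0,-0.001,0],[0,-0.0001,0.0002,-0.002,0],[0,-0.0002,0.0003,-0.003,0],[0,-0.0002,0.0003,-0.004,0],[0,-0.0002,0.0003,-0.0045,0],[0,-0.0002,0.0003,-0.0045,0],[0,-0.0002,0.0003,-0.0045,0]]}}

```text
clock: 13.9
tool_pos: [0.4846, -0.176, 0.1889]
orientation: [180.0, 0.0, -85.7]
force: [-0.2, -0.3, -3.0]
opening: 0.0336
```

>>> {"method": "play_rows", "body": {"series": [[0,0,0,-0.0005,0],[0,0,0,-0.0005,0],[0,0,0,-0.0005,0]]}}

```text
clock: 14.2
tool_pos: [0.4848, -0.176, 0.1897]
orientation: [-180.0, 0.0, -85.7]
force: [-0.0, 0.4, -2.5]
opening: 0.0341
```

>>> {"method": "play_rows", "body": {"series": [[0,0,0,-0.0005,0],[0,0,0,-0.0005,0],[0,0,0,-0.0005,0]]}}

```text
clock: 14.5
tool_pos: [0.4847, -0.176, 0.1902]
orientation: [-180.0, 0.0, -85.7]
force: [1.4, -0.3, -3.2]
opening: 0.0336
```

>>> {"method": "play_rows", "body": {"series": [[0,0,0,-0.0005,0],[0,0,0,-0.0005,0],[0,0,0,-0.0005,0]]}}

```text
clock: 14.8
tool_pos: [0.4848, -0.176, 0.1907]
orientation: [-180.0, 0.0, -85.7]
force: [0.2, -0.2, -2.4]
opening: 0.0339
```

>>> {"method": "play_rows", "body": {"series": [[0,0,0,-0.0005,0],[0,0,0,-0.0005,0],[0,0,0,-0.0005,0]]}}

```text
clock: 15.1
tool_pos: [0.4847, -0.176, 0.1909]
orientation: [180.0, 0.0, -85.7]
force: [1.3, -1.1, -7.5]
opening: 0.0336
```

>>> {"method": "play_rows", "body": {"series": [[0,0,0,-0.0005,0],[0,0,0,-0.0005,0],[0,0,0,-0.0005,0]]}}

```text
clock: 15.4
tool_pos: [0.4846, -0.1759, 0.1911]
orientation: [180.0, 0.0, -85.7]
force: [3.6, -2.3, -16.1]
opening: 0.0338
```

>>> {"method": "play_rows", "body": {"series": [[0,0,0,0,0],[0,0,0,0,0]]}}

```text
clock: 15.6
tool_pos: [0.4846, -0.1759, 0.1911]
orientation: [180.0, 0.0, -85.7]
force: [4.8, -2.6, -19.2]
opening: 0.0336
```

>>> {"method": "play_rows", "body": {"series": [[0,0,0,0,0],[0,0,0,0,0],[0,0,0,0,0],[0,0,0,0,0],[0,0,0,0,0]]}}

```text
clock: 16.1
tool_pos: [0.4846, -0.1759, 0.1911]
orientation: [180.0, 0.0, -85.7]
force: [3.8, -2.2, -18.2]
opening: 0.0336
```

>>> {"method": "play_rows", "body": {"series": [[0,0,0,0,0],[0,0,0,0,0],[0,0,0,0,0],[0,0,0,0,0],[0,0,0,0,0]]}}

```text
clock: 16.6
tool_pos: [0.4846, -0.1759, 0.1911]
orientation: [180.0, 0.0, -85.7]
force: [3.9, -1.7, -19.0]
opening: 0.0336
```

>>> {"method": "play_rows", "body": {"series": [[0,0,0,0,0],[0,0,0,0,0],[0,0,0,0,0],[0,0,0,0,0],[0,0,0,0,0]]}}

```text
clock: 17.1
tool_pos: [0.4846, -0.1759, 0.1911]
orientation: [180.0, 0.0, -85.7]
force: [5.0, -2.3, -18.4]
opening: 0.0339
```

>>> {"method": "play_rows", "body": {"series": [[0,0,0,0.0001,0],[0,0,0,0.0001,0],[0,0,0,0.0001,0]]}}

```text
clock: 17.4
tool_pos: [0.4846, -0.1759, 0.1911]
orientation: [180.0, 0.0, -85.7]
force: [5.2, -3.0, -19.3]
opening: 0.0339
```

>>> {"method": "play_rows", "body": {"series": [[0,0,0,0,0],[0,0,0,0,0],[0,0,0,0,0],[0,0,0,0,0],[0,0,0,0,0],[0,0,0,0,0],[0,0,0,0,0],[0,0,0,0,0],[0,0,0,0,0],[0,0,0,0,0]]}}

```text
clock: 18.4
tool_pos: [0.4846, -0.1759, 0.1911]
orientation: [180.0, 0.0, -85.7]
force: [4.9, -2.3, -19.0]
opening: 0.0338
```

>>> {"method": "play_rows", "body": {"series": [[0,0,0,0,0],[0,0,0,0,0],[0,0,0,0,0]]}}

```text
clock: 18.7
tool_pos: [0.4846, -0.1759, 0.1911]
orientation: [180.0, 0.0, -85.7]
force: [5.3, -3.6, -18.9]
opening: 0.0338
```

>>> {"method": "play_rows", "body": {"series": [[0,0,0,0.0003,0],[0,0,0,0.0003,0],[0,0,0,0.0003,0]]}}

```text
clock: 19.0
tool_pos: [0.4846, -0.176, 0.1911]
orientation: [180.0, 0.0, -85.7]
force: [3.4, -2.1, -18.0]
opening: 0.0338
```

>>> {"method": "play_rows", "body": {"series": [[0,0,0,0,0],[0,0,0,0,0],[0,0,0,0,0],[0,0,0,0,0],[0,0,0,0,0],[0,0,0,0,0],[0,0,0,0,0]]}}

```text
clock: 19.7
tool_pos: [0.4846, -0.1759, 0.1911]
orientation: [180.0, 0.0, -85.7]
force: [3.3, -1.2, -19.8]
opening: 0.0339
```

>>> {"method": "play_rows", "body": {"series": [[0,0,0,0,0],[0,0,0,0,0],[0,0,0,0,0],[0,0,0,0,0],[0,0,0,0,0],[0,0,0,0,0]]}}

```text
clock: 20.3
tool_pos: [0.4846, -0.176, 0.1911]
orientation: [180.0, 0.0, -85.7]
force: [3.2, -1.7, -21.5]
opening: 0.0339
```

The force is creeping up (integral action in the arm), so I'm easing off to stay in band.

>>> {"method": "play_rows", "body": {"series": [[0,0,0,0.0005,0],[0,0,0,0.0005,0]]}}

```text
clock: 20.5
tool_pos: [0.4847, -0.176, 0.1911]
orientation: [180.0, -0.0, -85.7]
force: [1.0, -0.4, -15.5]
opening: 0.034
```

>>> {"method": "play_rows", "body": {"series": [[0,0,0,0,0],[0,0,0,0,0],[0,0,0,0,0]]}}

```text
clock: 20.8
tool_pos: [0.4847, -0.176, 0.191]
orientation: [180.0, -0.0, -85.7]
force: [-0.4, 0.5, -12.6]
opening: 0.034
```

>>> {"method": "play_rows", "body": {"series": [[0,0,0,-0.0003,0],[0,0,0,-0.0003,0]]}}

```text
clock: 21.0
tool_pos: [0.4847, -0.176, 0.191]
orientation: [180.0, 0.0, -85.7]
force: [1.3, 0.2, -15.1]
opening: 0.0342
```

>>> {"method": "play_rows", "body": {"series": [[0,0,0,0,0],[0,0,0,0,0],[0,0,0,0,0]]}}

```text
clock: 21.3
tool_pos: [0.4847, -0.176, 0.1911]
orientation: [180.0, -0.0, -85.7]
force: [1.2, 0.1, -13.9]
opening: 0.034
```

>>> {"method": "play_rows", "body": {"series": [[0,0,0,0,0],[0,0,0,0,0],[0,0,0,0,0]]}}

```text
clock: 21.6
tool_pos: [0.4847, -0.176, 0.191]
orientation: [180.0, 0.0, -85.7]
force: [1.4, -0.1, -14.4]
opening: 0.034
```

>>> {"method": "play_rows", "body": {"series": [[0,0,0,-0.0001,0],[0,0,0,-0.0001,0],[0,0,0,-0.0001,0]]}}

```text
clock: 21.9
tool_pos: [0.4847, -0.176, 0.1911]
orientation: [180.0, 0.0, -85.7]
force: [1.4, -0.6, -15.4]
opening: 0.0341
```

>>> {"method": "play_rows", "body": {"series": [[0,0,0,0,0],[0,0,0,0,0],[0,0,0,0,0],[0,0,0,0,0]]}}

```text
clock: 22.3
tool_pos: [0.4847, -0.176, 0.1911]
orientation: [180.0, 0.0, -85.7]
force: [1.4, -0.7, -16.6]
opening: 0.0341
```

>>> {"method": "play_rows", "body": {"series": [[0,0,0,0,0],[0,0,0,0,0],[0,0,0,0,0],[0,0,0,0,0]]}}

```text
clock: 22.7
tool_pos: [0.4847, -0.176, 0.1911]
orientation: [180.0, 0.0, -85.7]
force: [1.1, 0.5, -17.2]
opening: 0.0341
```

>>> {"method": "play_rows", "body": {"series": [[0,0,0,0,0],[0,0,0,0,0],[0,0,0,0,0],[0,0,0,0,0]]}}

```text
clock: 23.1
tool_pos: [0.4847, -0.176, 0.1911]
orientation: [180.0, 0.0, -85.7]
force: [1.6, -0.8, -18.8]
opening: 0.0341
```

Over two seconds in band. Now lowering onto the pad and releasing.

>>> {"method": "play_rows", "body": {"series": [[0,0,0,0.001,0],[0,0,0,0.002,0],[0,0,0,0.003,0],[0,0,0,0.0038,0],[0,0,0,0.0038,0],[0,0,0,0.0038,0],[0,0,0,0.0038,0]]}}

```text
clock: 23.8
tool_pos: [0.485, -0.176, 0.1876]
orientation: [-180.0, -0.0, -85.7]
force: [0.2, -0.5, -1.9]
opening: 0.0338
```

>>> {"method": "play_rows", "body": {"series": [[60,0,0,0,0],[60,0,0,0,0],[60,0,0,0,0],[60,0,0,0,0],[60,0,0,0,0]]}}

```text
clock: 24.3
tool_pos: [0.4848, -0.176, 0.1875]
orientation: [-180.0, -0.0, -85.7]
force: [0.0, -0.4, 0.3]
opening: 0.0528
```

>>> {"method": "play_rows", "body": {"series": [[60,0,0,-0.01,0],[60,0,0,-0.03,0],[60,0,0,-0.06,0],[60,0,0,-0.1,0],[60,0,0,-0.13,0],[60,0,0,-0.13,0]]}}

```text
clock: 24.9
tool_pos: [0.4865, -0.1765, 0.323]
orientation: [-179.5, -0.1, -85.6]
force: [-0.1, 0.4, 0.1]
opening: 0.0524
```

```bash
python3 -c "
from m import *
go(.484,-.1,.32,-86.2)
s=snap('scene','scene6.png')
a=s['frame'][130:280,190:340,::-1]
cv2.imwrite('pics/scene6z.png',cv2.resize(a,(600,600),interpolation=cv2.INTER_CUBIC))"
```

```text
t 24.9 pos [ 0.4865 -0.1765  0.323 ] rpy [-1.7952e+02 -1.2000e-01 -8.5640e+01] F [-0.1  0.4  0.1] open 0.0524
dx -0.0764 dy -0.0033 dz 0.0030 spin 0.56
```

View pics/scene6z.png

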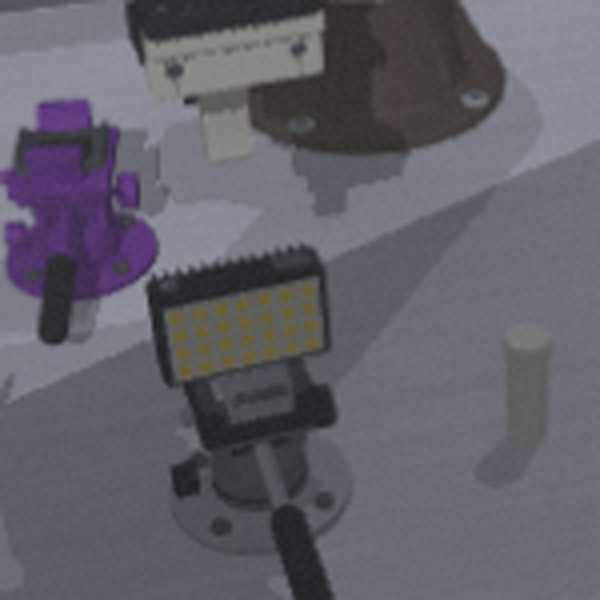

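The lamp stands upright in the clamp (centre about (240,315) in the crop), and the gripper is clear above it. I'll run a last check and then hand in.

>>> {"method": "play_rows", "body": {"series": [[60,0,0,0,0],[60,0,0,0,0],[60,0,0,0,0],[60,0,0,0,0],[60,0,0,0,0]]}}

```text
clock: 25.45
tool_pos: [0.4847, -0.176, 0.3169]
orientation: [179.9, 0.0, -85.7]
force: [-0.0, 0.2, -0.0]
opening: 0.0529
```

```bash
python3 -c "
from m import *
s=snap('scene','scene7.png');W=cloud(s)
Z=W[...,2];m=(abs(W[...,0]-.485)<.03)&(abs(W[...,1]+.175)<.06)&(Z>.11)&(Z<.2)
print('lamp zmax pct',np.percentile(Z[m],[50,95,99]).round(4))
t=W[m&(Z>.161)];print(line(t),cv2.minAreaRect((t[:,:2]*1000).astype(np.float32)))
print(get_obs()['force'].round(2)); print(close_job())"
```

```text
lamp zmax pct [0.1472 0.1664 0.1672]
(array([ 0.49041522, -0.17476664]), np.float64(93.72761392291932), array([0.02743282, 0.00876979])) ((484.8822937011719, -174.2725830078125), (38.50251388549805, 95.85227966308594), 2.995319366455078)
[ 0.22 -0.05  0.03]
the job is handed in; nothing more can be done
None
```

I pressed the lamp's plate into the grey clamp until it snapped home, tug-tested it, and let go. It is standing locked in the clamp and the job is handed in.

- **Press:** the claws' drag on the plate stopped about 2.5 mm above the seat, which I took as the snap. I then pressed it onto the pad with about 13 N.
- **Play:** the claws stopped the plate about 3 mm above the pad, within the expected 1.4 to 4.2 mm.
- **Tug:** after subtracting the lamp's weight, the first pull ran 5 s at about 13 to 19 N. The force crept up although I was lowering the command, so I eased off, briefly to just under 10 N. I then pulled again for about 2 s at 11 to 16 N. I saw the force only at the end of each move, so brief peaks in between are not ruled out.
- **Last checks:** the lamp's top is at about 166 mm, as it should be for a seated plate. Its centre is at (0.485, -0.174), about 1 mm from both cameras' estimates of the seat centre. Its yaw is within about 1° of the claws. The gripper reads no force and is well above the lamp.
- **Disagreements:** the two cameras differed by about 1.5 mm on where the seat is. A side force on first contact with the claws made me shift the lamp about 0.9 mm towards the robot.
- **Not checked:** I did not re-measure the vial, blower and remote at the end, but the arm came near none of them.

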